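# Cap the thinner jar

## Task

Put the loose black cap on the open white jar and screw it down (clockwise) until it is fully home, then let go. The thread only catches if you first turn the cap backwards (anticlockwise) while pressing lightly, until you feel it drop; do not push hard on the jar (about 10 N is plenty, 20 N too much), and leave the bottle and the two small paint jars standing where they are.

Things in the scene. Friction and masses are not known exactly. Their poses are not given: they have to be found in the camera images.
- cap: Loose round black screw cap, 56 mm across, 28 mm tall, about 40 g, lying open side down on the mat. Origin: centre of its open underside; z up through the top. The inside is 50 mm wide and 24 mm deep, with four small lugs, 90 degrees apart, just inside the open rim (they span 1 to 4 mm above it).
- jar_seat (a point): Point on the white jar's upright axis where the cap's origin lies when fully home; z up. The jar stands in a fixed wooden holder (110 x 110 mm), which keeps it from turning. Its shoulder (72 mm wide) is 5 mm below this point. Home, the plug's spring pushes the cap up with about 8 N and friction holds it; turned too little, it springs up again. Heights below are above this point.
- jar_thread (a point): Point on the jar's axis 8 mm above jar_seat, amid four short thread ridges around the neck with gaps between, one every 90 degrees; where the gaps lie is untold and differs every time. Set on the ridges, the cap's origin stands 8 to 12 mm high. Turned anticlockwise (seen from above, under 90 degrees) it climbs up to 3.5 mm, then the lugs come over the gaps and soon meet a stop.
- jar_mouth (a point): Centre of the neck's mouth, 23.5 mm above jar_seat. The neck is 31 mm wide here, tapering to 39 mm at the thread. With lugs over the gaps the cap must be pushed to 3 mm high or lower (4 to 9 N against the plug) to let the lugs pass under the ridges; clockwise about 65 degrees then draws it 3.5 mm down to a firm stop: home. Clockwise from on top of the ridges a block stops the lugs.
- plug_rest (a point): Centre of the top of the grey sprung sealing plug (24 mm wide) in the jar's mouth when not pressed, 29.5 mm above jar_seat; it is pushed in by the cap, about 1.2 N per mm plus 1 N.
- jar_pad (a joint): How far the jar is pressed down into the springy rubber pad of its holder, in m (0 = not pressed, grows downward, 5 N per mm; the jar and jar_seat sink by this much). More than 4 mm (20 N) is too hard.
- thinner_bottle: Tall clear bottle with white cap, 60 mm wide, 150 mm tall, origin at the centre of its foot. Leave it.
- paint_jar: Small clear paint jar, 34 mm wide, 50 mm tall, origin at the centre of its foot. Leave it.
- primer_jar: Small amber paint jar with white cap, 38 mm wide, 55 mm tall, origin at the centre of its foot. Leave it.
Things that resemble listed ones, but are neither listed nor needed, are in the scene too. What is meant by the cap is not blue, and is the smaller of those in its own colour.

How it is judged (in metres and radians):
On the way:
1. the cap is set over the jar's neck, upright (horizontal distance between cap and jar_seat below 0.004 m and z of cap in the frame of jar_seat below 0.0145 m and angle between cap's own z axis and vertical below 0.15 rad), for 0.2 s.
At the end, for the whole second after the job is handed in: The cap is screwed home on the jar: its underside within 1.6 mm above the home height and 3 mm of the axis, level within 0.06 rad, at rest and let go (horizontal distance between cap and jar_seat below 0.003 m and z of cap in the frame of jar_seat below 0.0016 m and angle between cap's own z axis and vertical below 0.06 rad and linear speed of cap below 0.01 m/s); the robot touches nothing.
It fails at once if the jar is pressed too hard (pad down more than 4 mm, about 20 N) (value of joint jar_pad above 0.004 m).
It fails at once if the thinner bottle is moved more than 30 mm or tipped (distance of thinner_bottle from where it was at the start of the episode above 0.03 m or angle between thinner_bottle's own z axis and vertical above 0.4 rad).
It fails at once if the paint jar is moved more than 30 mm or tipped (distance of paint_jar from where it was at the start of the episode above 0.03 m or angle between paint_jar's own z axis and vertical above 0.4 rad).
It fails at once if the primer jar is moved more than 30 mm or tipped (distance of primer_jar from where it was at the start of the episode above 0.03 m or angle between primer_jar's own z axis and vertical above 0.4 rad).
It also fails if it takes over 72 s, if anything falls off the work surface, if the arm or the gripper's body presses on something with over 40 N, if the wrist force passes 120 N, or if a joint passes its speed limit or range.

## Robot

A 6-joint arm with a two-finger parallel gripper is mounted at the origin on the work surface. World frame = base frame: x ahead of the robot, y to its left, z up, the work surface at z = 0. Lengths are in m, angles in degrees, forces in N, time in s.
With the tool pointing down it reaches from about 0.3 to 0.75 m from the base axis. Payload 8.5 kg.
Tool frame: the origin (TCP) lies at the very end of the fingers, on their centre line; the grasp point (between the pads) lies 19 mm behind it (env.hold_point_z is the distance from the TCP to the grasp point, in m); z points along the fingers, y is the line along which they close (so a half turn about z gives the same grasp; the last joint's range is limited). The gripper opens to 85 mm and grips with 20 to 120 N. Pads are 22 mm wide; open, the fingers measure 114 mm over their backs; the gripper's body (76 mm by 85 mm) begins 54 mm behind the grasp point. The pads swing forward as they close: fully open they stand 13 mm farther back than shut.
Start: joints at [-77.424, 21.807, 74.336, -0, 83.858, -12.336], TCP at [0.232, -0.499, 0.231] pointing down, gripper open.
Joint ranges: [-178.18, 178.18], [-50.72, 133.34], [12.68, 142.11], [-81.47, 261.47], [9.98, 163.14], [-165.26, 165.26]. Speed limits (degrees/s): [136.94, 136.94, 180, 180, 180, 180].

## Interface

Orientations are given as a 3x3 rotation matrix whose columns are the frame's x, y, z axes.
In Python, from rig import env, optics gives the robot as it stands.
- The arm moves only by the shell command python3 -m jog 'ROWS' [OPENING] [FORCE]. ROWS is JSON, a list of rows, each an object with "linear": the shift along the tool's x, y, z in units of 40 mm (1.0 is 40 mm), a list of three; "roll": the turn about the tool's z in units of 5 degrees (1.0 is 5 degrees). A call has 1 to 12 rows; each row shifts and turns the commanded pose from where the row before left it, along the tool's axes as they then stand; what a row does not reach is not made up. A row lasts 1/12 s, in which the tool goes at most 41.7 mm and 7.16 degrees, less where a joint would pass 70% of its speed; a pose out of reach is approached as far as the arm can. A call is refused whole if a number of a shift passes 1 or a number of a turn 1, either way. A call with a gripper value outside its range is refused whole. OPENING is the opening, from -1 (shut) to 1 (fully open), set as the call begins (- or left out, the last holds). The fingers move at their own pace and stop on an object; FORCE is the grip in N (left out, the last holds). Time passes only in rows, so rows that do not move let the fingers close. It gives the time, the measured TCP pose, the force, the opening and the grip force at its end, in the units of the state.
- env.observe(): the state, without advancing time (a new reading comes with each control period).
- optics.get_image(name): name is "side" or "top"; returns the picture (384x512x3 uint8, red, green, blue); there is no depth.
- optics.calibration(name): a dict with "fov_y" (degrees; the focal length in pixels is half the picture's height over the tangent of half this angle, whatever the lens; pixels are square), "cx", "cy" (the principal point, pixels), "T" (4x4, takes a point from camera to world coordinates). Camera axes: x right, y down, z forward; pixel columns grow to the right and rows downward; lengths in m; the calibration is good to about 2 mm. A picture is of the moment at which its call begins. calibration takes no time and is no camera call.
- env.close_job(): hands the job in; it is judged then, once.
The state is a dict: "time_s": time; "q": joint angles; "qvel": joint speeds; "joint_efforts": joint torques, N m; "position": TCP position; "tool_rot": TCP orientation; "ft_force": force on the tool from outside, world axes, zero at the start; "wrist_torque": the same for the moment, N m; "grip_width": finger opening in m; "gripper_force": force on a finger pad.
Only numpy, scipy, OpenCV 4.12 (cv2) and the standard library are available. Lean on these libraries where they do the work, as an engineer would, in place of code of your own. Each camera call takes 0.05 s, during which the arm holds its last target. There are 200 camera calls.

## Working session

There is one attempt and no reset: what is moved stays moved. The work goes in short steps, Python scripts to look and compute and a shell command to move; the robot and the scene stay as the last step left them, time stands still between calls to the robot, and variables do not carry over. Pictures are saved under pics/ and viewed, at most 10 in all, crops included, and the job is handed in when it is done.

```bash
mkdir -p pics; ls; python3 - <<'E'
from rig import env, optics
import cv2,numpy as np
for n in("side","top"):
    im=optics.get_image(n); cv2.imwrite(f"pics/{n}0.png",im[:,:,::-1])
    c=optics.calibration(n); print(n,c['fov_y'],c['cx'],c['cy'],{k:v for k,v in c.items() if k not in('fov_y','cx','cy','T')}); print(np.round(c['T'],4))
s=env.observe(); print(s)
E
```

```text
pics
side 45.15428569120874 257.72813172339903 196.9151570026187 {}
[[ 0.9662 -0.176   0.1883  0.4218]
 [-0.2576 -0.6855  0.681  -0.5884]
 [ 0.0092 -0.7065 -0.7076  0.7093]
 [ 0.      0.      0.      1.    ]]
top 45.961482206538314 256.63265243550745 185.9025088700976 {}
[[-0.0053 -0.9933  0.1153  0.4961]
 [-0.9998  0.0073  0.0168 -0.0118]
 [-0.0175 -0.1152 -0.9932  0.9915]
 [ 0.      0.      0.      1.    ]]
{'time_s': 0.1, 'q': array([-7.74236971e+01,  2.18386659e+01,  7.43790829e+01, -1.99658194e-03,
        8.38584299e+01, -1.23383668e+01]), 'qvel': array([-0.02593414, -0.06529989, -0.14683315,  0.05459776, -0.06638918,
       -0.0166004 ]), 'joint_efforts': array([ 3.31892828e-03, -4.49221909e+01, -2.31656474e+01, -1.81626292e-04,
        3.73336690e-03,  2.63348954e-05]), 'position': array([ 0.23160622, -0.49856892,  0.23076694]), 'tool_rot': array([[ 9.06934645e-01,  4.21271225e-01, -3.23315402e-04],
       [ 4.21271274e-01, -9.06933762e-01,  1.29012429e-03],
       [ 2.50266587e-04, -1.30626191e-03, -9.99999116e-01]]), 'ft_force': array([ 0.3041161 , -0.12175371,  0.21991663]), 'wrist_torque': array([ 0.01454553,  0.02989434, -0.03004646]), 'gripper_force': 0.0, 'grip_width': 0.08502323319567627}
```

View pics/side0.png

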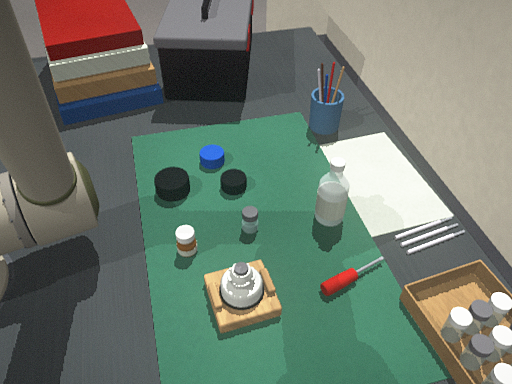

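View pics/top0.png

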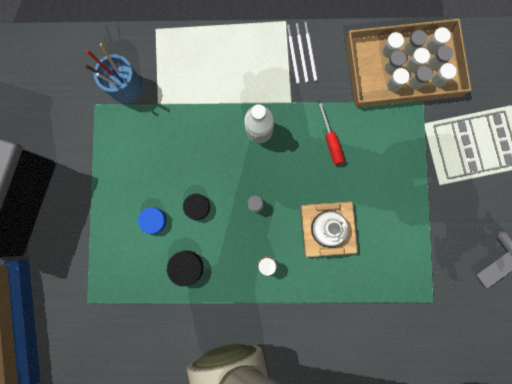

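The side view shows the small black cap at (233,182), a larger black one at (172,184) and the jar in its holder at (241,287). In the top view they are at (197,207), (185,268) and (331,229). Next I'll zoom in on the jar and the cap in both views.

```bash
python3 - <<'E'
import cv2,numpy as np
def crop(n,x,y,w=50,k=4):
    im=cv2.imread(f"pics/{n}0.png")[y-w//2:y+w//2+10,x-w//2:x+w//2]
    return cv2.resize(im,(400,300*1),interpolation=cv2.INTER_CUBIC) 
a=lambda n,x,y,w,h:cv2.resize(cv2.imread(f"pics/{n}0.png")[y:y+h,x:x+w],(w*5,h*5),interpolation=cv2.INTER_CUBIC)
cv2.imwrite("pics/z.png",np.vstack([np.hstack([a("side",200,255,80,70),a("top",290,195,80,70)]),np.hstack([a("side",200,160,80,50),a("top",160,182,80,50)])]))
E
cat > h.py <<'E'
import cv2,numpy as np
from rig import env,optics
def ray(n,u,v):
    c=optics.calibration(n); f=192/np.tan(np.radians(c['fov_y']/2)); T=np.array(c['T'])
    d=T[:3,:3]@np.array([(u-c['cx'])/f,(v-c['cy'])/f,1]); return T[:3,3],d/np.linalg.norm(d)
def tri(ps,pt):
    A=np.zeros((3,3));b=np.zeros(3);R=[ray("side",*ps),ray("top",*pt)]
    for o,d in R:
        P=np.eye(3)-np.outer(d,d);A+=P;b+=P@o
    x=np.linalg.solve(A,b); return x,[np.linalg.norm((np.eye(3)-np.outer(d,d))@(x-o)) for o,d in R]
def plane(n,p,z):
    o,d=ray(n,*p); return o+d*(z-o[2])/d[2]
def proj(n,X):
    c=optics.calibration(n); f=192/np.tan(np.radians(c['fov_y']/2)); p=np.linalg.inv(c['T'])@np.append(X,1)
    return np.array([c['cx']+f*p[0]/p[2],c['cy']+f*p[1]/p[2]])
def blobs(im,m,lo=60):
    n,l,st,ce=cv2.connectedComponentsWithStats(m.astype(np.uint8))
    return [(ce[i].round(2),st[i].tolist()) for i in range(1,n) if st[i][4]>lo]
E
python3 - <<'E'
from h import *
for n,rs in (("side",[(200,160,80,50),(140,160,60,50)]),("top",[(160,182,80,50),(150,240,70,60)])):
    im=cv2.imread(f"pics/{n}0.png").astype(int)
    for (x,y,w,h) in rs:
        c=im[y:y+h,x:x+w]; m=(c.max(2)<48)
        print(n,(x,y),[(b[0]+[x,y],b[1]) for b in blobs(c,m)])
    print(proj(n,[.5,0,0]))
E
```

```text
side (200, 160) [(array([233.43, 188.14]), [21, 17, 25, 18, 212])]
side (140, 160) [(array([171.73, 187.88]), [15, 8, 35, 33, 546])]
[216.21384872 239.20258252]
top (160, 182) [(array([196.68, 206.62]), [24, 12, 26, 26, 517])]
top (150, 240) [(array([185.35, 267.99]), [18, 11, 36, 35, 970])]
[259.16696887 236.64059443]
```

View pics/z.png

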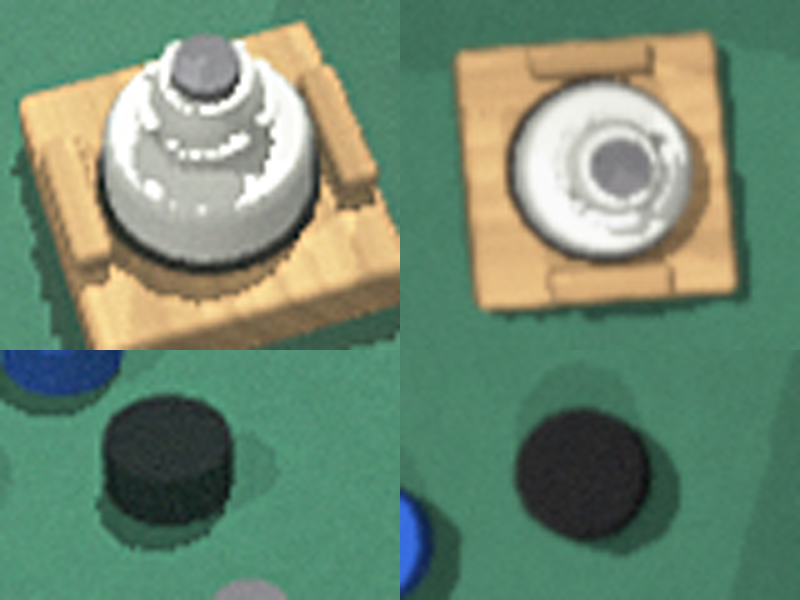

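The crops show the cap standing upright as a clean disc-shaped silhouette and the jar upright with the grey plug at its top. The plug is at about (241.2,268.6) in the side view and (334.6,228) in the top view. I'll mask both objects and triangulate.

```bash
python3 - <<'E'
from h import *
def get(n,x,y,w,h,f,lo=60):
    c=cv2.imread(f"pics/{n}0.png").astype(int)[y:y+h,x:x+w]; m=f(c).astype(np.uint8)
    k,l,st,ce=cv2.connectedComponentsWithStats(m)
    i=1+np.argmax(st[1:,4]); M=(l==i).astype(np.uint8)
    cn=max(cv2.findContours(M,cv2.RETR_EXTERNAL,cv2.CHAIN_APPROX_NONE)[0],key=len); h_=cv2.convexHull(cn)
    mo=cv2.moments(h_); ctr=np.array([mo['m10'],mo['m01']])/mo['m00']
    x0,y0=cn.min((0,1)); x1,y1=cn.max((0,1))
    print(n,ctr+[x,y],"bbox",x0+x,y0+y,x1+x,y1+y,st[i][4]); return ctr+[x,y]
dark=lambda c:(c[...,1]-c[...,2]<22)&(c.max(2)<85)
a=get("side",208,164,45,40,dark); b=get("top",178,188,42,40,dark)
print("cap centre",tri(a,b), "centre-plane z=.014", plane("side",a,.014),plane("top",b,.014))
grey=lambda c:(c.max(2)-c.min(2)<25)&(c.max(2)<165)&(c.max(2)>95)
a=get("side",228,259,26,20,grey); b=get("top",324,218,22,22,grey)
print("plug",tri(a,b)); 
dg=lambda c:(c.max(2)-c.min(2)<40)&(c.max(2)>60)
b=get("top",305,205,50,50,lambda c:(c[...,2]-c[...,0]<35)&(c.max(2)>120)&(abs(c[...,1]-c[...,2])<20))
print("shoulder@.05,.06",plane("top",b,.05),plane("top",b,.06))
# clearance: others
for nm,s,t in (("primer",(186,233),(267,267)),("paint",(250,212),(256,204)),("bottle top",(338,162),(259,112)),("bigcap",(172,175),(185,268))): print(nm,tri(s,t))
# holder corners (top view, crop px/5)
for p in ((458,50),(714,35),(738,290),(478,308)):
    q=((p[0]-400)/5+290,p[1]/5+195); print("corner",plane("top",q,.02)[:2])
E
```

```text
side [233.11005089 181.76272265] bbox 221 169 245 194 547
top [196.35663249 206.38583411] bbox 183 194 210 219 560
cap centre (array([0.56551219, 0.13491034, 0.01852799]), [np.float64(5.925461081473041e-06), np.float64(5.925461081395449e-06)]) centre-plane z=.014 [0.56644863 0.1396524  0.014     ] [0.56584118 0.13559247 0.014     ]
side [240.34686347 268.44280443] bbox 234 262 247 275 117
top [333.87411348 228.10106383] bbox 328 223 340 233 106
plug (array([ 0.51557131, -0.14832258,  0.09386895]), [np.float64(1.9939693049864564e-05), np.float64(1.9939693049723652e-05)])
top [330.32049252 228.24538259] bbox 313 211 348 245 978
shoulder@.05,.06 [ 0.5162476  -0.14766354  0.05      ] [ 0.51603346 -0.14622088  0.06      ]
primer (array([ 0.44042714, -0.01650899,  0.0548496 ]), [np.float64(0.00227621523980844), np.float64(0.002276215239808505)])
paint (array([0.56885293, 0.00520668, 0.05503824]), [np.float64(0.0018152760583500563), np.float64(0.0018152760583502148)])
bottle top (array([ 0.73526735, -0.00311157,  0.15410758]), [np.float64(0.0007820323370100397), np.float64(0.000782032337010379)])
bigcap (array([0.43761432, 0.15176976, 0.05242443]), [np.float64(0.0009238658633537935), np.float64(0.0009238658633538225)])
corner [ 0.56691647 -0.09171068]
corner [ 0.5726383  -0.20139132]
corner [ 0.46441056 -0.20830075]
corner [ 0.45738402 -0.0983398 ]
```

```bash
python3 -m jog '[{"linear":[0.79,-0.6,0],"roll":0},{"linear":[0.79,-0.6,0],"roll":0},{"linear":[0.79,-0.6,0],"roll":0},{"linear":[0.79,-0.6,0],"roll":0},{"linear":[0.79,-0.6,0],"roll":0},{"linear":[0.79,-0.6,0],"roll":0},{"linear":[0.79,-0.6,0],"roll":0},{"linear":[0.79,-0.6,0],"roll":0},{"linear":[0.79,-0.6,0],"roll":0}]' 0.6 40 && python3 -m jog '[{"linear":[0.79,-0.6,0],"roll":0},{"linear":[0.79,-0.6,0],"roll":0},{"linear":[0.79,-0.6,0],"roll":0},{"linear":[0.79,-0.6,0],"roll":0},{"linear":[0.79,-0.6,0],"roll":0},{"linear":[0.79,-0.6,0],"roll":0},{"linear":[0.79,-0.6,0],"roll":0},{"linear":[0.79,-0.6,0],"roll":0},{"linear":[0.79,-0.6,0],"roll":0},{"linear":[0,0,0],"roll":0},{"linear":[0,0,0],"roll":0}]'
```

```text
time_s: 0.85
position: [0.399, -0.1812, 0.2313]
tool_rot: [[0.907, 0.421, -0.0], [0.421, -0.907, 0.0], [-0.0, -0.0, -1.0]]
ft_force: [1.2, -0.3, 0.1]
grip_width: 0.0685
gripper_force: 0.0
time_s: 1.77
position: [0.5656, 0.1341, 0.2303]
tool_rot: [[0.906, 0.424, -0.001], [0.424, -0.906, -0.0], [-0.001, -0.001, -1.0]]
ft_force: [-0.4, -0.3, 0.4]
grip_width: 0.0682
gripper_force: 0.0
```

```bash
python3 -m jog '[{"linear":[0,0,0.9],"roll":0},{"linear":[0,0,0.9],"roll":0},{"linear":[0,0,0.9],"roll":0},{"linear":[0,0,0.9],"roll":0},{"linear":[0,0,0.6],"roll":0},{"linear":[0,0,0.3],"roll":0},{"linear":[0,0,0],"roll":0},{"linear":[0,0,0],"roll":0}]' && python3 - <<'E'
from h import *
a=optics.get_image("side")[120:240,140:320,::-1]; cv2.imwrite("pics/d1.png",cv2.resize(a,None,fx=4,fy=4,interpolation=2))
E
```

```text
time_s: 2.43
position: [0.5653, 0.1316, 0.0515]
tool_rot: [[0.907, 0.42, -0.001], [0.42, -0.907, -0.0], [-0.001, -0.0, -1.0]]
ft_force: [0.6, 0.1, 0.6]
grip_width: 0.0686
gripper_force: 0.0
```

View pics/d1.png

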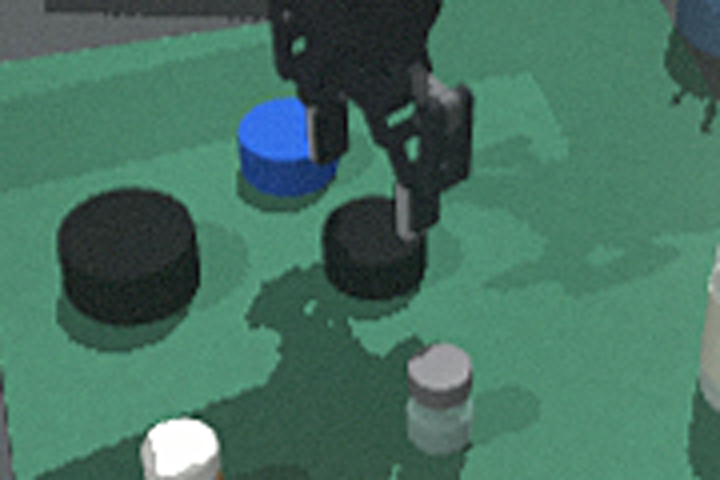

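The fingertips are at about (325,162) and (417,238) in the crop, so their midpoint is side pixel (233,170), above the cap. I'll compare that with the projected TCP to get the calibration bias.

```bash
python3 - <<'E'
from h import *
p=np.array([0.5653,.1316,.057]); y=np.array([.42,-.907,0])
for s in(-1,1): print(s,(proj("side",p+s*y*.036)-[140,120])*4, )
print(proj("side",[.566,.1355,.014]),proj("side",[.566,.1355,.018]), proj("top",[.566,.1355,.014]))
E
```

```text
-1 [330.71105703 163.92692806]
1 [413.67186418 234.03808282]
[233.3294697  183.05372669] [233.27782691 181.72191599] [196.39993074 206.31239267]
```

```bash
python3 -m jog '[{"linear":[0.05,-0.1,0],"roll":0},{"linear":[0,0,0.5],"roll":0},{"linear":[0,0,0.25],"roll":0},{"linear":[0,0,0.2],"roll":0},{"linear":[0,0,0],"roll":0},{"linear":[0,0,0],"roll":0}]' && python3 -m jog '[{"linear":[0,0,0.1],"roll":0},{"linear":[0,0,0],"roll":0},{"linear":[0,0,0],"roll":0}]' && python3 -m jog '[{"linear":[0,0,0.1],"roll":0},{"linear":[0,0,0],"roll":0},{"linear":[0,0,0],"roll":0}]'
```

```text
time_s: 2.98
position: [0.5658, 0.1371, 0.0135]
tool_rot: [[0.907, 0.421, -0.0], [0.421, -0.907, -0.0], [-0.0, -0.0, -1.0]]
ft_force: [0.4, -0.3, 0.5]
grip_width: 0.0679
gripper_force: 0.0
time_s: 3.23
position: [0.5658, 0.1371, 0.0096]
tool_rot: [[0.907, 0.421, 0.0], [0.421, -0.907, 0.0], [0.0, 0.0, -1.0]]
ft_force: [0.1, 0.5, -0.0]
grip_width: 0.0683
gripper_force: 0.0
time_s: 3.48
position: [0.5656, 0.137, 0.0052]
tool_rot: [[0.907, 0.421, -0.0], [0.421, -0.907, -0.0], [-0.0, -0.0, -1.0]]
ft_force: [-0.8, -0.6, -0.4]
grip_width: 0.0683
gripper_force: 0.0
```

```bash
for i in 1 2; do python3 -m jog '[{"linear":[0,0,0.05],"roll":0},{"linear":[0,0,0],"roll":0},{"linear":[0,0,0],"roll":0}]'|egrep 'pos|ft'; done; python3 -m jog '[{"linear":[0,0,0.05],"roll":0},{"linear":[0,0,0],"roll":0},{"linear":[0,0,0],"roll":0}]'|egrep 'pos|ft'
```

```text
position: [0.5657, 0.1371, 0.0032]
ft_force: [-0.2, -0.1, 0.6]
position: [0.5656, 0.1371, 0.0012]
ft_force: [0.1, -0.3, 0.1]
position: [0.5656, 0.137, -0.0008]
ft_force: [-0.2, 0.2, -0.6]
```

Now the first, light centring grip. After that I'll open, turn 90° anticlockwise and grip again.

```bash
python3 -m jog '[{"linear":[0,0,0],"roll":0},{"linear":[0,0,0],"roll":0},{"linear":[0,0,0],"roll":0},{"linear":[0,0,0],"roll":0},{"linear":[0,0,0],"roll":0},{"linear":[0,0,0],"roll":0},{"linear":[0,0,0],"roll":0},{"linear":[0,0,0],"roll":0}]' -1 20
```

```text
time_s: 4.9
position: [0.5658, 0.1371, -0.0005]
tool_rot: [[0.907, 0.421, 0.0], [0.421, -0.907, 0.0], [0.0, 0.0, -1.0]]
ft_force: [-0.5, -0.8, 3.8]
grip_width: 0.0552
gripper_force: 21.6
```

```bash
python3 -m jog '[{"linear":[0,0,0],"roll":0},{"linear":[0,0,0],"roll":0},{"linear":[0,0,0],"roll":0},{"linear":[0,0,0],"roll":-1},{"linear":[0,0,0],"roll":-1},{"linear":[0,0,0],"roll":-1},{"linear":[0,0,0],"roll":-1},{"linear":[0,0,0],"roll":-1},{"linear":[0,0,0],"roll":-1},{"linear":[0,0,0],"roll":-1},{"linear":[0,0,0],"roll":-1},{"linear":[0,0,0],"roll":-1}]' 0.6 20 && python3 -m jog '[{"linear":[0,0,0],"roll":-1},{"linear":[0,0,0],"roll":-1},{"linear":[0,0,0],"roll":-1},{"linear":[0,0,0],"roll":-1},{"linear":[0,0,0],"roll":-1},{"linear":[0,0,0],"roll":-1},{"linear":[0,0,0],"roll":-1},{"linear":[0,0,0],"roll":-1},{"linear":[0,0,0],"roll":-1},{"linear":[0,0,0],"roll":0}]' && python3 -m jog '[{"linear":[0,0,0],"roll":0},{"linear":[0,0,0],"roll":0},{"linear":[0,0,0],"roll":0},{"linear":[0,0,0],"roll":0},{"linear":[0,0,0],"roll":0},{"linear":[0,0,0],"roll":0},{"linear":[0,0,0],"roll":0},{"linear":[0,0,0],"roll":0},{"linear":[0,0,0],"roll":0}]' -1 50
```

```text
time_s: 5.9
position: [0.5656, 0.137, -0.0009]
tool_rot: [[0.339, 0.941, -0.0], [0.941, -0.339, -0.0], [-0.0, -0.0, -1.0]]
ft_force: [0.2, 0.3, 0.1]
grip_width: 0.0685
gripper_force: 0.0
time_s: 6.73
position: [0.5656, 0.1371, -0.0009]
tool_rot: [[-0.424, 0.906, -0.0], [0.906, 0.424, 0.0], [0.0, -0.0, -1.0]]
ft_force: [-0.1, 0.5, -0.6]
grip_width: 0.0687
gripper_force: 0.0
time_s: 7.48
position: [0.5658, 0.1371, -0.0004]
tool_rot: [[-0.42, 0.907, 0.0], [0.907, 0.42, 0.0], [-0.0, 0.0, -1.0]]
ft_force: [-0.1, -0.1, 5.4]
grip_width: 0.0548
gripper_force: 53.3
```

```bash
python3 -m jog '[{"linear":[0,0,-0.5],"roll":0},{"linear":[0,0,-0.9],"roll":0},{"linear":[0,0,-0.9],"roll":0},{"linear":[0,0,-0.9],"roll":0},{"linear":[0,0,-0.8],"roll":0},{"linear":[0,0,0],"roll":0}]' && python3 -m jog '[{"linear":[-0.74,-0.51,0],"roll":0},{"linear":[-0.74,-0.51,0],"roll":0},{"linear":[-0.74,-0.51,0],"roll":0},{"linear":[-0.74,-0.51,0],"roll":0},{"linear":[-0.74,-0.51,0],"roll":0},{"linear":[-0.74,-0.51,0],"roll":0},{"linear":[-0.74,-0.51,0],"roll":0},{"linear":[-0.74,-0.54,0],"roll":0},{"linear":[0,0,0],"roll":0},{"linear":[0,0,0],"roll":0},{"linear":[0,0,0],"roll":0}]' && python3 - <<'E'
from h import *
for n in("side","top"): cv2.imwrite(f"pics/{n}1.png",optics.get_image(n)[:,:,::-1])
a=cv2.imread("pics/side1.png")[200:340,180:320];b=cv2.imread("pics/top1.png")[160:300,270:410]
cv2.imwrite("pics/j1.png",cv2.resize(np.hstack([a,b]),(800,400),interpolation=2))
s=env.observe()['position']; print(proj("side",s),proj("top",s),proj("side",s+[0,0,.028]))
E
```

```text
time_s: 7.98
position: [0.5681, 0.1373, 0.1656]
tool_rot: [[-0.421, 0.907, 0.011], [0.907, 0.421, 0.0], [-0.004, 0.01, -1.0]]
ft_force: [0.2, 0.4, -0.4]
grip_width: 0.0551
gripper_force: 53.1
time_s: 8.9
position: [0.5162, -0.1466, 0.1588]
tool_rot: [[-0.42, 0.907, -0.001], [0.907, 0.42, 0.001], [0.001, -0.0, -1.0]]
ft_force: [-0.0, 0.1, -1.2]
grip_width: 0.0553
gripper_force: 53.1
[239.76543538 241.69429751] [337.91123642 226.81267109] [239.42085231 229.72016025]
```

View pics/j1.png

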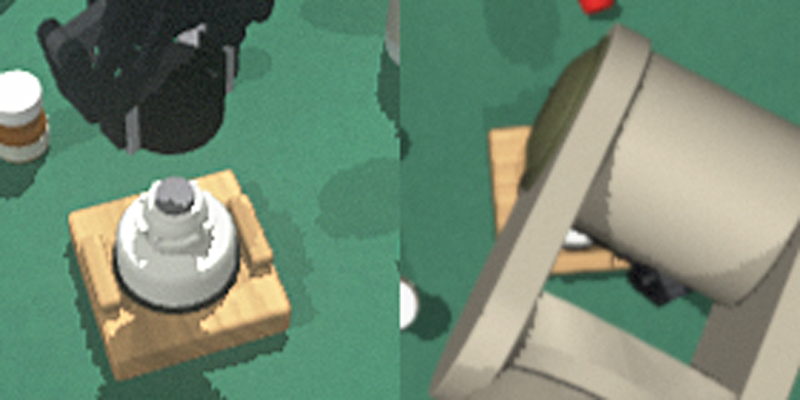

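The side view shows the cap level in the fingers at crop (176,110) and the plug at (176,193), so they line up. The arm hides the jar in the top view. Next I'll lower the cap onto the neck in small steps.

```bash
python3 -m jog '[{"linear":[0,0,0.5],"roll":0},{"linear":[0,0,0.7],"roll":0},{"linear":[0,0,0.5],"roll":0},{"linear":[0,0,0.2],"roll":0},{"linear":[0,0,0],"roll":0},{"linear":[0,0,0],"roll":0},{"linear":[0,0,0],"roll":0}]' | egrep 'pos|ft'; for i in 1 2; do python3 -m jog '[{"linear":[0,0,0.03],"roll":0},{"linear":[0,0,0.02],"roll":0},{"linear":[0,0,0],"roll":0},{"linear":[0,0,0],"roll":0}]'|egrep 'pos|ft'; done
```

```text
position: [0.5171, -0.147, 0.0846]
ft_force: [0.7, -0.5, 0.5]
position: [0.5164, -0.147, 0.0816]
ft_force: [0.4, 1.6, -0.4]
position: [0.5163, -0.147, 0.0793]
ft_force: [-0.2, 0.2, -1.0]
```

```bash
python3 -m jog '[{"linear":[0,0,0.04],"roll":0},{"linear":[0,0,0],"roll":0},{"linear":[0,0,0],"roll":0}]'|egrep 'pos|ft';python3 -m jog '[{"linear":[0,0,0.04],"roll":0},{"linear":[0,0,0],"roll":0},{"linear":[0,0,0],"roll":0}]'|egrep 'pos|ft';  python3 -m jog '[{"linear":[0,0,0.03],"roll":0},{"linear":[0,0,0],"roll":0},{"linear":[0,0,0],"roll":0}]'|egrep 'pos|ft'
```

```text
position: [0.5163, -0.1469, 0.0776]
ft_force: [-0.1, -0.1, 0.3]
position: [0.5164, -0.1471, 0.0761]
ft_force: [0.1, -0.5, 0.2]
position: [0.5164, -0.1471, 0.075]
ft_force: [-1.1, -2.1, 0.2]
```

```bash
for i in 1 2 3; do python3 -m jog '[{"linear":[0,0,0.03],"roll":0},{"linear":[0,0,0],"roll":0},{"linear":[0,0,0],"roll":0}]'|egrep 'pos|ft'; done
```

```text
position: [0.5164, -0.1472, 0.0739]
ft_force: [-1.0, -1.4, 3.1]
position: [0.5164, -0.1474, 0.0726]
ft_force: [-1.9, -4.7, 2.4]
position: [0.5165, -0.1475, 0.0713]
ft_force: [-1.2, -6.1, 1.6]
```

```bash
python3 -m jog '[{"linear":[-0.04,-0.03,0],"roll":0},{"linear":[0,0,0],"roll":0},{"linear":[0,0,0],"roll":0}]'|egrep 'pos|ft'; python3 -m jog '[{"linear":[0,0,0],"roll":0},{"linear":[0,0,0],"roll":0},{"linear":[0,0,0],"roll":0}]'|egrep 'pos|ft'
```

```text
position: [0.516, -0.1487, 0.0712]
ft_force: [-0.1, -1.5, 2.6]
position: [0.516, -0.1488, 0.0713]
ft_force: [0.1, -0.3, 1.0]
```

```bash
for i in 1 2; do python3 -m jog '[{"linear":[0,0,0.03],"roll":0},{"linear":[0,0,0],"roll":0},{"linear":[0,0,0],"roll":0}]'|egrep 'pos|ft'; done
```

```text
position: [0.5161, -0.1489, 0.0704]
ft_force: [-0.5, 0.3, 5.5]
position: [0.5162, -0.1489, 0.0696]
ft_force: [-1.0, 0.2, 9.8]
```

```bash
python3 -m jog '[{"linear":[0,0,-0.02],"roll":0},{"linear":[0,0,0],"roll":-1},{"linear":[0,0,0],"roll":-1},{"linear":[0,0,0],"roll":0}]'|egrep 'pos|ft';  python3 -m jog '[{"linear":[0,0,0],"roll":-1},{"linear":[0,0,0],"roll":-1},{"linear":[0,0,0],"roll":0}]'|egrep 'pos|ft'
```

```text
position: [0.5163, -0.149, 0.0704]
ft_force: [0.1, 0.3, 7.2]
position: [0.5164, -0.1491, 0.0705]
ft_force: [-0.7, -0.5, 9.5]
```

```bash
for i in 1 2 3; do python3 -m jog '[{"linear":[0,0,-0.01],"roll":-1},{"linear":[0,0,-0.01],"roll":-1},{"linear":[0,0,0],"roll":0}]'|egrep 'pos|ft'; done; python3 -c "
from rig import env;s=env.observe();print(s['q'][5],s['wrist_torque'],s['grip_width'])"
```

```text
position: [0.5164, -0.1491, 0.0713]
ft_force: [0.3, 0.4, 9.1]
position: [0.5163, -0.149, 0.072]
ft_force: [0.3, -0.1, 7.8]
position: [0.516, -0.1488, 0.0724]
ft_force: [0.6, 0.3, 4.8]
-103.88238906057045 [-0.02704373 -0.00157386  0.09129899] 0.05502983050154382
```

```bash
for i in 1 2 3; do python3 -m jog '[{"linear":[0,0,0],"roll":-1},{"linear":[0,0,0],"roll":0},{"linear":[0,0,0],"roll":0}]'|egrep 'pos|ft'; python3 -c "
from rig import env;s=env.observe();print(s['q'][5],s['wrist_torque'][2])"; done
```

```text
position: [0.5157, -0.1487, 0.0717]
ft_force: [0.9, -0.1, -0.3]
-108.47089654452685 0.0008376525641541044
position: [0.5159, -0.149, 0.0718]
ft_force: [1.2, -2.2, -1.3]
-113.42005901034416 -0.17796270575129672
position: [0.5156, -0.1486, 0.0721]
ft_force: [-0.5, 2.0, 3.3]
-118.43989900407031 -0.11819502549670037
```

```bash
python3 -m jog '[{"linear":[0,0,0.03],"roll":0.5},{"linear":[0,0,0],"roll":0},{"linear":[0,0,0],"roll":0}]'|egrep 'pos|ft'; for i in 1 2; do python3 -m jog '[{"linear":[0,0,0.03],"roll":0},{"linear":[0,0,0],"roll":0},{"linear":[0,0,0],"roll":0}]'|egrep 'pos|ft'; done;  python3 -c "
from rig import env;s=env.observe();print(s['q'][5],s['wrist_torque'][2])"
```

```text
position: [0.5165, -0.1492, 0.0718]
ft_force: [-1.1, -0.5, 6.8]
position: [0.5166, -0.1492, 0.071]
ft_force: [-0.9, -1.2, 9.8]
position: [0.5167, -0.1493, 0.0702]
ft_force: [-1.0, 0.1, 13.6]
-115.96562010622638 -0.11279292874199415
```

```bash
python3 -m jog '[{"linear":[0,0,-0.045],"roll":0},{"linear":[0,0,0],"roll":0},{"linear":[0,0,0],"roll":0}]'|egrep 'pos|ft'; for i in 1 2 3; do python3 -m jog '[{"linear":[0,0,0],"roll":0.5},{"linear":[0,0,0],"roll":0},{"linear":[0,0,0],"roll":0}]'|egrep 'pos|ft';  python3 -c "
from rig import env;s=env.observe();print(s['q'][5],s['wrist_torque'])"; done
```

```text
position: [0.5165, -0.1492, 0.0715]
ft_force: [-1.4, -0.5, 9.2]
position: [0.5162, -0.1491, 0.0706]
ft_force: [0.7, -2.3, 2.1]
-113.57037052594052 [-0.35468437 -0.10631488 -0.15218812]
position: [0.5158, -0.1488, 0.0701]
ft_force: [0.8, -0.9, 0.3]
-111.19572644406561 [-0.07008935 -0.07082523 -0.0382233 ]
position: [0.5158, -0.1487, 0.0701]
ft_force: [0.6, -0.6, 0.1]
-108.74408155524958 [-0.04051016 -0.01519683 -0.02270999]
```

```bash
for i in 1 2 3 4; do python3 -m jog '[{"linear":[0,0,0.03],"roll":0},{"linear":[0,0,0],"roll":0},{"linear":[0,0,0],"roll":0}]'|egrep 'pos|ft'; done
```

```text
position: [0.5159, -0.1489, 0.069]
ft_force: [0.4, -1.1, -0.7]
position: [0.516, -0.1489, 0.0679]
ft_force: [-0.7, -0.3, 0.7]
position: [0.516, -0.1489, 0.0668]
ft_force: [0.5, -1.0, 1.6]
position: [0.516, -0.1489, 0.0656]
ft_force: [-0.6, -0.2, 1.6]
```

```bash
for i in 1 2 3; do python3 -m jog '[{"linear":[0,0,0.03],"roll":0},{"linear":[0,0,0],"roll":0},{"linear":[0,0,0],"roll":0}]'|egrep 'pos|ft'; done
```

```text
position: [0.516, -0.149, 0.0644]
ft_force: [1.2, 0.3, 2.8]
position: [0.516, -0.1489, 0.0632]
ft_force: [-0.5, 0.2, 4.5]
position: [0.516, -0.149, 0.0621]
ft_force: [-0.6, 0.6, 5.8]
```

```bash
for i in 1 2 3; do python3 -m jog '[{"linear":[0,0,0],"roll":1},{"linear":[0,0,0],"roll":0},{"linear":[0,0,0],"roll":0}]'|egrep 'pos|ft';  python3 -c "
from rig import env;s=env.observe();print(s['q'][5],s['wrist_torque'])"; done
```

```text
position: [0.5161, -0.149, 0.0622]
ft_force: [0.4, -0.1, 6.1]
-103.62798761823626 [-0.0322991   0.0805274   0.04863237]
position: [0.5162, -0.149, 0.0622]
ft_force: [-0.9, 0.3, 5.5]
-98.6285433299033 [ 0.06637105  0.03518931 -0.00067898]
position: [0.5162, -0.1491, 0.0622]
ft_force: [-0.2, -0.3, 5.8]
-93.6267550021355 [ 0.03069875  0.10586186 -0.04496254]
```

```bash
for i in 1 2 3; do python3 -m jog '[{"linear":[0,0,0.01],"roll":1},{"linear":[0,0,0],"roll":1},{"linear":[0,0,0],"roll":0}]'|egrep 'pos|ft';  python3 -c "
from rig import env;s=env.observe();print(s['q'][5],s['wrist_torque'])"; done
```

```text
position: [0.5162, -0.1491, 0.0618]
ft_force: [0.5, 0.5, 6.5]
-83.38467393103016 [ 0.00019008 -0.00267905 -0.0378031 ]
position: [0.5162, -0.1491, 0.0615]
ft_force: [1.6, -0.2, 5.8]
-73.38551648489786 [-0.01089574  0.04735029 -0.0205556 ]
position: [0.5163, -0.1491, 0.0611]
ft_force: [-0.2, 0.2, 7.4]
-63.3862468664689 [-0.03749525 -0.0048476   0.00197303]
```

```bash
for i in 1 2 3 4 5; do python3 -m jog '[{"linear":[0,0,0.005],"roll":1},{"linear":[0,0,0],"roll":0},{"linear":[0,0,0],"roll":0}]'|egrep 'pos|ft';  python3 -c "
from rig import env;s=env.observe();print(s['q'][5],s['wrist_torque'][2],s['grip_width'])"; done
```

```text
position: [0.5163, -0.1491, 0.061]
ft_force: [-0.3, -0.4, 6.9]
-58.625291880103816 0.013977921726377563 0.055127323719733556
position: [0.5163, -0.1491, 0.0608]
ft_force: [0.8, -0.0, 7.5]
-53.62523035695673 -0.04676959429869393 0.05500811759362836
position: [0.5163, -0.1491, 0.0606]
ft_force: [-0.1, -0.2, 6.4]
-48.62818862579308 -0.06126577332951905 0.05479161068003972
position: [0.5163, -0.1492, 0.0605]
ft_force: [-0.0, -0.1, 7.0]
-43.627048847827695 -0.0511313210578197 0.055198357833160586
position: [0.5163, -0.149, 0.0603]
ft_force: [-0.1, 0.2, 8.2]
-38.67825207369079 0.5014521702897792 0.05500305957355696
```

```bash
python3 -m jog '[{"linear":[0,0,0],"roll":0.6},{"linear":[0,0,0],"roll":0},{"linear":[0,0,0],"roll":0}]'|egrep 'pos|ft';  python3 -c "
from rig import env;s=env.observe();print(s['q'][5],s['wrist_torque'][2],s['time_s'])"
```

```text
position: [0.5162, -0.1487, 0.0602]
ft_force: [0.1, 1.7, 9.2]
-35.69361808672715 0.5496092241209105 21.3333
```

Firm stop: the torque has levelled off at 0.55 N m, about 70° from the entry point. I'll release slowly and check whether the cap springs up.

```bash
python3 -m jog '[{"linear":[0,0,0],"roll":0},{"linear":[0,0,0],"roll":0},{"linear":[0,0,0],"roll":0},{"linear":[0,0,0],"roll":0},{"linear":[0,0,0],"roll":0},{"linear":[0,0,0],"roll":0}]' 0.7 && python3 -m jog '[{"linear":[0,0,-0.2],"roll":0},{"linear":[0,0,-0.5],"roll":0},{"linear":[0,0,-0.8],"roll":0},{"linear":[0,0,-0.9],"roll":0},{"linear":[0,0,-0.9],"roll":0},{"linear":[0,0,-0.7],"roll":0},{"linear":[0,0,0],"roll":0},{"linear":[0,0,0],"roll":0}]' && python3 - <<'E'
from h import *
a=optics.get_image("side")[220:340,170:310,::-1]; cv2.imwrite("pics/e1.png",cv2.resize(a,None,fx=5,fy=5,interpolation=2))
for z in(.0615,.0615+.028): print((proj("side",[.5162,-.149,z])-[170,220])*5)
E
```

```text
time_s: 21.83
position: [0.5159, -0.1489, 0.0596]
tool_rot: [[-0.12, 0.993, -0.0], [0.993, 0.12, 0.0], [0.0, -0.0, -1.0]]
ft_force: [0.4, -0.6, 0.9]
grip_width: 0.0726
gripper_force: 0.0
time_s: 22.5
position: [0.5162, -0.149, 0.2215]
tool_rot: [[-0.12, 0.993, 0.003], [0.993, 0.12, -0.002], [-0.002, 0.003, -1.0]]
ft_force: [0.1, -0.0, -1.0]
grip_width: 0.0722
gripper_force: 0.0
[355.64849827 300.96185268]
[354.25679479 251.4324554 ]
```

View pics/e1.png

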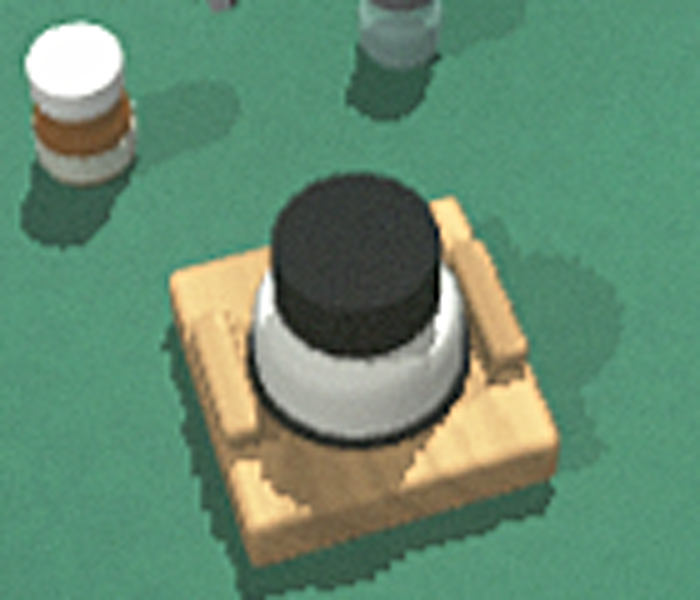

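The cap sits level over the jar, with its top ellipse centred at about (356,241) in the crop. I'll check its height against the plug, using the same view's bias.

```bash
python3 - <<'E'
from h import *
im=optics.get_image("side")[:,:,::-1].astype(int)
x,y=218,248; c=im[y:y+50,x:x+46]; m=((c.max(2)<85)&(c[...,1]-c[...,2]<22)).astype(np.uint8)
k,l,st,ce=cv2.connectedComponentsWithStats(m); i=1+np.argmax(st[1:,4]); print(st[i]+[x,y,0,0,0])
def sil(z,X=.5162,Y=-.149):
    t=np.linspace(0,2*np.pi,90); P=np.array([proj("side",[X+.028*np.cos(a),Y+.028*np.sin(a),z+h]) for a in t for h in(0,.028)])
    return P.min(0).round(1),P.max(0).round(1)
print("home",sil(.0615),"+5mm",sil(.0665))
print("cap at start",sil(0,.5658,.1371),"meas 221 169 245 194")
print("plug pred",proj("side",[.5162,-.149,.091]),"meas 240.35 268.44")
E
```

```text
[ 225  255   33   37 1022]
home (array([223.7, 256.6]), array([258. , 294.5])) +5mm (array([223.6, 254.8]), array([258. , 292.8]))
cap at start (array([220. , 169.3]), array([245.9, 196.1])) meas 221 169 245 194
plug pred [240.8360353  269.74113679] meas 240.35 268.44
```

Not conclusive: the cap could be about 3 mm high. I'll touch its top gently with shut fingers. A stiff response (5 N/mm) near z=0.090 means home, and a soft one means it has sprung up.

```bash
python3 -m jog '[{"linear":[0,0,0],"roll":0},{"linear":[0,0,0.5],"roll":0},{"linear":[0,0,0.8],"roll":0},{"linear":[0,0,0.8],"roll":0},{"linear":[0,0,0.6],"roll":0},{"linear":[0,0,0.3],"roll":0},{"linear":[0,0,0],"roll":0},{"linear":[0,0,0],"roll":0},{"linear":[0,0,0],"roll":0},{"linear":[0,0,0],"roll":0}]' -1 20; for i in 1 2 3; do python3 -m jog '[{"linear":[0,0,0.04],"roll":0},{"linear":[0,0,0],"roll":0},{"linear":[0,0,0],"roll":0}]'|egrep 'pos|ft'; done
```

```text
time_s: 23.43
position: [0.5164, -0.1491, 0.1007]
tool_rot: [[-0.12, 0.993, 0.002], [0.993, 0.12, -0.001], [-0.001, 0.001, -1.0]]
ft_force: [0.4, -0.1, -0.1]
grip_width: -0.0001
gripper_force: 0.0
position: [0.516, -0.1489, 0.0984]
ft_force: [-0.7, 0.7, 0.3]
position: [0.5159, -0.1489, 0.0964]
ft_force: [-0.6, -0.6, -0.4]
position: [0.5159, -0.1489, 0.0948]
ft_force: [0.3, -0.1, 0.5]
```

```bash
for i in 1 2 3 4; do python3 -m jog '[{"linear":[0,0,0.03],"roll":0},{"linear":[0,0,0],"roll":0},{"linear":[0,0,0],"roll":0}]'|egrep 'pos|ft'; done
```

```text
position: [0.516, -0.149, 0.0939]
ft_force: [0.4, -0.1, 2.0]
position: [0.5161, -0.149, 0.0929]
ft_force: [0.1, 1.4, 6.1]
position: [0.5162, -0.1491, 0.092]
ft_force: [-0.8, 0.4, 7.5]
position: [0.5164, -0.1491, 0.0912]
ft_force: [-1.2, 2.2, 10.5]
```

Contact is at about z=0.094 and stiff, and the cap sank only about 1 mm relative to the jar. It is held under the ridges and has not sprung up. As a check I'll grip again and make sure no turning is left.

```bash
python3 -m jog '[{"linear":[0,0,-0.5],"roll":0},{"linear":[0,0,-0.5],"roll":0},{"linear":[0,0,0],"roll":0},{"linear":[0,0,0],"roll":0},{"linear":[0,0,0],"roll":0},{"linear":[0,0,0],"roll":0},{"linear":[0,0,0],"roll":0}]' 0.7 60 | egrep 'pos|ft|wid'; python3 -m jog '[{"linear":[0,0,0.8],"roll":0},{"linear":[0,0,0.5],"roll":0},{"linear":[0,0,0.3],"roll":0},{"linear":[0,0,0.1],"roll":0},{"linear":[0,0,0],"roll":0},{"linear":[0,0,0],"roll":0},{"linear":[0,0,0],"roll":0}]'|egrep 'pos|ft|wid'
```

```text
position: [0.5156, -0.1487, 0.1293]
ft_force: [0.5, -0.4, 0.5]
grip_width: 0.0726
position: [0.5164, -0.1491, 0.063]
ft_force: [-0.6, 0.1, 0.1]
grip_width: 0.0728
```

```bash
python3 -m jog '[{"linear":[0,0,0],"roll":0},{"linear":[0,0,0],"roll":0},{"linear":[0,0,0],"roll":0},{"linear":[0,0,0],"roll":0},{"linear":[0,0,0],"roll":0},{"linear":[0,0,0],"roll":0}]' -1 60 | egrep 'pos|ft|wid'; python3 -m jog '[{"linear":[0,0,0.03],"roll":0},{"linear":[0,0,0],"roll":0},{"linear":[0,0,0],"roll":0}]'|egrep 'pos|ft'; for i in 1 2 3; do python3 -m jog '[{"linear":[0,0,0],"roll":0.6},{"linear":[0,0,0],"roll":0},{"linear":[0,0,0],"roll":0}]'|egrep 'pos|ft';  python3 -c "
from rig import env;s=env.observe();print(s['q'][5],s['wrist_torque'][2])"; done
```

```text
position: [0.5162, -0.1491, 0.0625]
ft_force: [-0.2, 0.1, 3.4]
grip_width: 0.054
position: [0.5162, -0.1491, 0.0614]
ft_force: [0.0, -0.1, 7.4]
position: [0.5162, -0.1491, 0.0614]
ft_force: [0.1, -0.1, 6.5]
-32.71282481276196 0.7921463355923584
position: [0.5163, -0.1492, 0.0615]
ft_force: [-0.6, -1.2, 7.3]
-29.698548546860476 0.6315419587846461
position: [0.5163, -0.1495, 0.0615]
ft_force: [-0.5, -2.5, 7.3]
-26.72387632305373 0.908247985318849
```

The torque rose at once, so the cap is hard against its stop. Now I'll release, retreat and take a last look.

```bash
python3 -m jog '[{"linear":[0,0,0],"roll":0},{"linear":[0,0,0],"roll":0},{"linear":[0,0,0],"roll":0},{"linear":[0,0,0],"roll":0},{"linear":[0,0,0],"roll":0}]' 0.7 | egrep 'ft|wid'; python3 -m jog '[{"linear":[0,0,-0.3],"roll":0},{"linear":[0,0,-0.6],"roll":0},{"linear":[0,0,-0.9],"roll":0},{"linear":[0,0,-0.9],"roll":0},{"linear":[0,0,-0.9],"roll":0},{"linear":[0,0,0],"roll":0},{"linear":[0,0,0],"roll":0}]'|egrep 'pos|ft' ; python3 - <<'E'
from h import *
im=optics.get_image("side")[:,:,::-1].astype(int)
x,y=218,248; c=im[y:y+50,x:x+46]; m=((c.max(2)<85)&(c[...,1]-c[...,2]<22)).astype(np.uint8)
k,l,st,ce=cv2.connectedComponentsWithStats(m); i=1+np.argmax(st[1:,4]); print(st[i]+[x,y,0,0,0])
print(env.close_job())
E
```

```text
ft_force: [0.5, 0.2, 0.2]
grip_width: 0.0727
position: [0.5164, -0.1491, 0.2065]
ft_force: [-0.2, -0.3, -0.5]
[ 225  255   33   37 1023]
the job is handed in; nothing more can be done
None
```

The cap is on the jar, screwed clockwise to its firm stop and released, and the job is handed in. I judged "home" from the stop torque and a touch on the cap's top; the cap's exact height was not measured and no verdict came back. The peak push on the jar that I saw was about 14 N (limit 20 N).

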